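# Clamp the jar with the stuck lid, without cracking it

## Robot

A 6-joint arm with a two-finger parallel gripper is mounted at the origin on the work surface. World frame = base frame: x ahead of the robot, y to its left, z up, the work surface at z = 0. Lengths are in m, angles in rad, forces in N, time in s.
With the tool pointing down it reaches from about 0.4 to 0.825 m from the base axis. Payload 7 kg.
Tool frame: the origin (TCP) lies between the finger pads; the fingertips stand 22 mm ahead of it and the grasp point (between the pads) lies 3 mm ahead of it (arm.tip_reach is the distance from the TCP to the fingertips, in m); z points along the fingers, y is the line along which they close (so a half turn about z gives the same grasp; the last joint's range is limited). The gripper opens to 88 mm and grips with 3 to 60 N. Pads are 19 mm wide; open, the fingers measure 130 mm over their backs; the gripper's body (78 mm by 193 mm) begins 47 mm behind the grasp point.
Start: joints at [1.437, 0.359, 0.012, 0, -1.224, -0.288], TCP at [0.276, 0.616, 0.249] pointing down, gripper open.
Joint ranges: [-3.07, 3.07], [-1.43, 2.12], [-1.02, 1.25], [-3.03, 1.67], [-3.05, -0], [-3.03, 3.03]. Speed limits (rad/s): [2.39, 2.39, 3.01, 3.14, 3.14, 3.14].

## Interface

Orientations are given as [roll, pitch, yaw] about the fixed x, y, z axes, in that order (R = Rz(yaw) Ry(pitch) Rx(roll)).
In Python, from station import arm, viewer gives the robot as it stands. The module is installed in compiled form; this text tells all that it offers.
- The arm moves only by the tool apply_moves, never from a script. Its argument "commands" is a list that holds one entry, the list of rows, each a list of 5 numbers: the closure, from -1 (fully open) to 1 (shut), then the shift along the world's x, y, z as a fraction of full scale, then the turn about the world's z as a fraction of full scale. In form: [[[fingers, tx, ty, tz, yaw], ...]]. A call has 1 to 12 rows; each row shifts and turns the commanded pose from where the row before left it; what a row does not reach is not made up. Full scale, the value 1, is 20 cm for a shift and pi rad for a turn. A row lasts 1/10 s, in which the tool goes at most 50 mm and 8.59 degrees, less where a joint would pass 70% of its speed; a pose out of reach is approached as far as the arm can. A call with a number of a shift or a turn outside -1 to 1 is refused whole. A call with a gripper value outside its range is refused whole. The fingers move at their own pace and stop on an object; "force" is the grip in N (left out, the last holds). Time passes only in rows, so rows that do not move let the fingers close. It gives the time, the measured TCP pose, the force, the opening and the grip force at its end, in the units of the state.
- arm.get_state(): the state, without advancing time (a new reading comes with each control period).
- viewer.grab_frame(name): name is "side" or "top" or "wrist"; returns a dict with "image" (420x560x3 uint8, blue, green, red), "mtx" (3x3 intrinsics, pixels), "k1" (the pictures are not rectified: a ray, as slopes to the right and down, at radius r is drawn at 1 + k1 r^2 times it, then the intrinsics apply), "rvec" (rotation vector, rad) and "tvec" (3), from world to camera coordinates, as OpenCV has them. Camera axes: x right, y down, z forward; pixel columns grow to the right and rows downward; lengths in m; the calibration is good to about 2 mm. A picture is of the moment at which its call begins. There is no depth.
- arm.job_done(): hands the job in; it is judged then, once.
The state is a dict: "t": time; "q": joint angles; "qd": joint speeds; "joint_efforts": joint torques, N m; "eef_pos": TCP position; "ee_rot": TCP orientation; "force": force on the tool from outside, world axes, zero at the start; "moment": the same for the moment, N m; "width": finger opening in m; "gripper_force": force on a finger pad.
Only numpy, scipy, OpenCV 4.12 (cv2) and the standard library are available. Lean on these libraries where they do the work, as an engineer would, in place of code of your own. Each camera call takes 0.05 s, during which the arm holds its last target. There are 200 camera calls.

## Task

The yellow lid of the loose glass jar is stuck: stand the jar upright on the clamp's wooden bed between the pad and the V-shaped jaw, let go of it, then pump the clamp's black trigger (squeeze it home, let it spring fully back, again) until the rod's pad presses the jar firmly into the V-jaw. Do not overpump, or the glass cracks; move the rod only with the trigger, never by pushing on the rod or pad, and leave the other things on the shelf where they are. Finish while holding: the program ends with the trigger still squeezed in the gripper and the jar clamped.

Things in the scene. Friction and masses are not known exactly. Their poses are not given: they have to be found in the camera images.
- clamp: caulk-gun style bar clamp fixed to the shelf: orange housing on a wooden board 265 x 90 x 12 mm (x -55 to 210). Origin on the shelf under the orange handle; +x = pressing direction (trigger, rod, pad, V-jaw), z up. Housing x -27 to 57, y +-15, 88 mm high (97 at the handle). Rod axis at z = 58; its tail reaches x = -72 at rod_slide 0
- handle_top (a point): centre of the top of the orange handle, a fixed upright post (clamp x -5 to 5, y -13 to 13, up to z = 172 mm); same axes as the clamp
- trigger_turn (a joint): black trigger paddle behind (-x of) the handle; rad, 0 = released, 0.16 = home (hard stop), spring return. One full pump moves the rod on by one 6 mm tooth (the first by 3 to 10) and the ratchet keeps it; a squeeze short of 0.13 may catch no tooth, and let it back below 0.02 between pumps. The held rod stands 2 to 3 mm beyond its tooth and sinks back that much on release
- squeeze (a point): middle between the outer faces of handle and squeezed-home trigger: clamp x = -5, y 0, z = 140 mm; same axes as the clamp. Fingers that close evenly along clamp x should be centred here or up to 4 mm towards +x, or the fixed handle stops them before the trigger is home. Free to come straight down on
- trigger: the trigger paddle as a part, 8 mm thick, 24 wide, top at z = 170 mm; origin at its pivot (clamp x -11, z 20). At z = 140 its outer face is at clamp x = -34 released, -15 squeezed home; handle's outer face x = +5: 39 and 20 mm over both. Squeezing takes 2 to 4 N at z = 140, plus 0.5 N per N of pad force
- rod_slide (a joint): m, how far the toothed steel rod has advanced towards the V-jaw; 0 = fully back, up to 0.07
- rod: toothed steel rod, 10 x 14 mm; origin at the clamp's origin when rod_slide is 0, moves along clamp +x. Not to be pushed by hand
- pad_spring (a joint): m, how far the pad is pressed back on its yellow sprung stem, 1 N per mm: 0 = free, touching nothing. 3 to 15 mm is a firm and safe hold, above 17 mm the jar cracks
- pad: black rubber disc 30 mm in diameter, 6 mm thick, on a yellow stem at the front of the rod (35 mm of stem shows when free). Origin at the centre of its front face, at clamp z = 58 mm and clamp x = 105 mm + rod_slide - pad_spring. Not to be pushed by hand
- seat (a point): on the top face of the wooden bed (z = 12 mm): where the centre of the jar's underside ends up once pressed into the V-jaw, at clamp x = 164 mm, y = 0; same axes as the clamp. At the start the gap from the pad's face to a seated jar is 12 to 34 mm. A jar stood up to 10 mm short of it (towards -x) or some 8 mm aside is pushed home by the pad
- vjaw: fixed orange V-jaw with dark rubber faces, 50 mm high (top at z = 62 mm), opening towards -x, at the bed's far end. Origin = the seat; it begins about at clamp x = 173 mm
- jar: loose empty glass jar with a yellow lid, about 0.18 kg, standing on the shelf; 50 mm in diameter, 92 mm high; the lid is 49 mm in diameter and takes the top 19 mm. Origin at the centre of its underside, z up
- carousel_jar (a point): top centre of one of three lidless jars (50 mm in diameter, top 107 mm above the shelf) on a steel spice carousel, 200 mm in diameter and 184 mm high, that turns freely; the carousel upright axis lies 62 mm along this point's +x. Leave alone
- funnel: red plastic funnel standing on its 90 mm mouth, 90 mm high; origin under its centre. Leave alone
- dish: blue ceramic sauce dish, 90 mm across, 22 mm high; origin under its centre. Leave alone
- tea_tin: tea tin 70 mm in diameter, 110 mm high; origin under its centre. Leave alone
- cup: white cup 72 mm in diameter, 75 mm high; origin under its centre. Leave alone
- spare_lid: white plastic lid 52 mm in diameter, 16 mm high; origin under its centre. Leave alone
- spoon: wooden spoon 180 mm long, lying flat along its x axis, origin about its middle. Leave alone
There are look-alikes about, which are no part of the job. Of the things shaped like the jar, the glass one is meant.

How it is judged:
By the outcome, as a careful person would: the job done as asked, in the order asked, and still so for the second after the job is handed in, while the arm keeps its last pose, push and grip.
It also fails if it takes over 58 s, if anything falls off the work surface, if the arm or the gripper's body presses on something with over 40 N, if the wrist force passes 120 N, or if a joint passes its speed limit or range.

## Working session

There is one attempt and no reset: what is moved stays moved. The work goes in short steps, Python scripts to look and compute and a tool call to move; the robot and the scene stay as the last step left them, time stands still between calls to the robot, and variables do not carry over. Pictures are saved under pics/ and viewed, at most 10 in all, crops included, and the job is handed in when it is done.

Besides the shell and the picture viewer there is one more tool, called after "Emit:" in YAML: its name, and indented under it one key for each argument. apply_moves: Moves the arm, as the interface text tells. Shift numbers are shares of 20 cm and turn numbers shares of pi rad, none past 1 either way. Its arguments: {"type":"object","properties":{"commands":{"type":"array","items":{"type":"array","items":{"type":"array","items":{"type":"number"}}}},"force":{"type":"number"}},"required":["commands"]}

```bash
mkdir -p pics; cat > h.py <<'E'
import numpy as np, cv2
from station import arm, viewer
def grab(n,f):
    d=viewer.grab_frame(n); cv2.imwrite(f'pics/{f}.png',d['image'])
    np.savez(f'pics/{f}.npz',**{k:np.array(d[k]) for k in('mtx','k1','rvec','tvec')}); return d
def ray(f,u,v):
    d=np.load(f'pics/{f}.npz'); K=d['mtx']
    p=cv2.undistortPoints(np.array([[[u,v]]],float),K,np.array([float(d['k1']),0,0,0]))[0,0] if 0 else None
    x=np.array([(u-K[0,2])/K[0,0],(v-K[1,2])/K[1,1]]); s=x.copy()
    for _ in range(30): s=x/(1+float(d['k1'])*(s@s))
    R=cv2.Rodrigues(d['rvec'])[0]; c=-R.T@d['tvec'].ravel()
    return c,R.T@np.array([s[0],s[1],1])
def at(f,u,v,z):
    c,r=ray(f,u,v); return c+r*(z-c[2])/r[2]
def proj(f,P):
    d=np.load(f'pics/{f}.npz'); return cv2.projectPoints(np.array(P,float).reshape(-1,1,3),d['rvec'],d['tvec'],d['mtx'],np.array([float(d['k1']),0,0,0]))[0][:,0]
E
python3 - <<'E'
from h import *
for n in('top','side'):
    d=grab(n,n+'1'); c,r=ray(n+'1',280,210); print(n,c,r,d['k1'],d['mtx'][0,0])
a=cv2.imread('pics/top1.png');cv2.imwrite('pics/top1b.png',cv2.resize(a,(800,600),interpolation=cv2.INTER_CUBIC))
a=cv2.imread('pics/side1.png');cv2.imwrite('pics/side1b.png',cv2.resize(a,(800,600),interpolation=cv2.INTER_CUBIC))
s=arm.get_state();print(s)
E
```

```text
top [0.40950052 0.06554117 1.15148519] [ 0.12360171  0.01830721 -0.99226948] -0.09880090759077637 430.58215640740815
side [ 0.47809643 -0.92889705  0.7781721 ] [ 0.07266341  0.83123215 -0.55163399] 0.02310450750087144 409.7482244742787
{'t': 0.1, 'q': array([ 1.43708297e+00,  3.59300063e-01,  1.11737228e-02, -2.83281122e-04,
       -1.22408768e+00, -2.88098159e-01]), 'qd': array([-0.00170469, -0.00171964,  0.0006798 ,  0.00235332, -0.00030778,
        0.0011135 ]), 'joint_efforts': array([-9.53299823e-04, -5.84162629e+01,  2.93749630e+01,  7.01538831e+00,
        1.01461881e-02, -4.21699770e-05]), 'eef_pos': array([0.27622236, 0.61547025, 0.24774084]), 'ee_rot': array([ 3.14015772e+00, -1.47497709e-04, -4.21907859e-01]), 'force': array([ 0.39730302, -0.02928803, -0.58617975]), 'moment': array([-0.03813985, -0.05247594, -0.01347644]), 'gripper_force': 0.0, 'width': 0.08731280797014786}
```

View pics/top1b.png

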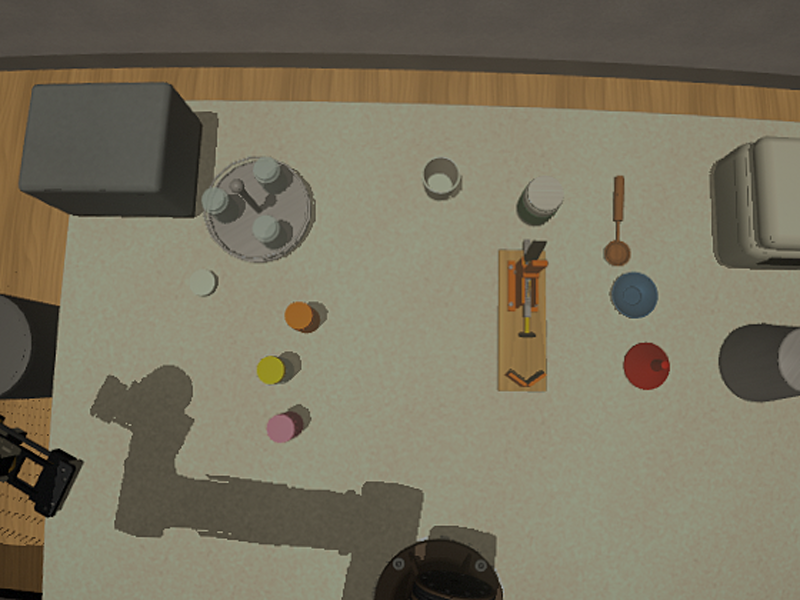

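View pics/side1b.png

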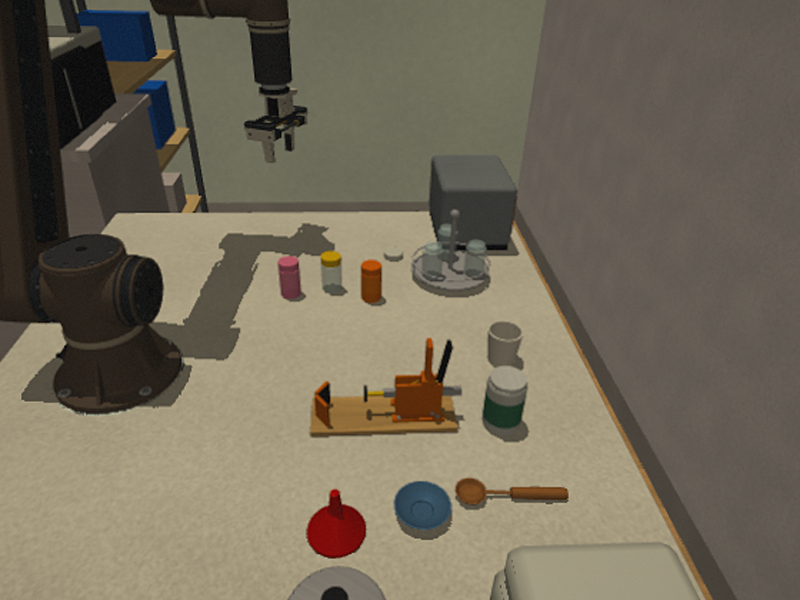

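The top view shows the yellow-lidded glass jar at (270,370) of the 800-wide picture. The clamp board spans (499,249) to (546,391), with its V-jaw at the robot's side, so clamp +x points to world -x. The side view confirms the glass jar between the pink and orange look-alikes.

```bash
python3 - <<'E'
from h import *
a=cv2.imread('pics/top1.png'); b=cv2.imread('pics/side1.png')
c1=cv2.resize(a[165:280,340:390],None,fx=5,fy=5,interpolation=cv2.INTER_CUBIC)  #250x575
c2=cv2.resize(a[205:315,165:235],None,fx=5,fy=5,interpolation=cv2.INTER_CUBIC)[:, :]
c3=cv2.resize(b[230:310,210:330],None,fx=2.,fy=2.,interpolation=cv2.INTER_CUBIC)
W=np.zeros((600,800,3),np.uint8); W[:575,:250]=c1; W[:550,250:600]=c2; 
cv2.imwrite('pics/crop1.png',W)
# lid colour centroid
h=cv2.cvtColor(a,cv2.COLOR_BGR2HSV); m=cv2.inRange(h,(24,150,60),(34,255,255)); n,l,s,c=cv2.connectedComponentsWithStats(m)
for i in range(1,n):
    if s[i,4]>40: print(s[i],c[i],at('top1',*c[i],0.092))
k=.7
for u,v in[(499,249),(547,251),(546,391),(498,391)]: print(at('top1',u*k,v*k,.012))
E
```

```text
[180 249  19  20 298] [189.12080537 258.61409396] [0.41507775 0.30535554 0.092     ]
[ 0.65354889 -0.09787136  0.012     ]
[ 0.65236578 -0.18937631  0.012     ]
[ 0.38931869 -0.1874531   0.012     ]
[ 0.38745797 -0.09841764  0.012     ]
```

View pics/crop1.png

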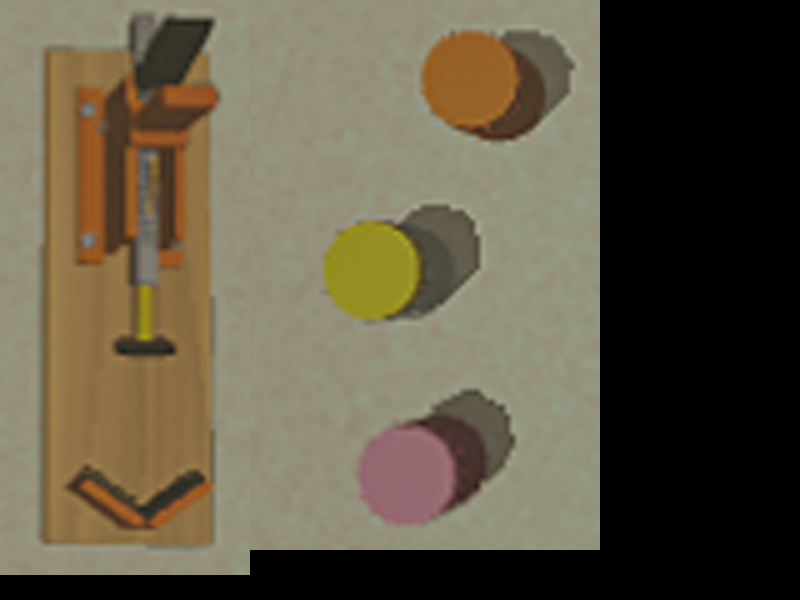

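The crop shows the lid disc's centre at top pixel (189.2,259). The handle top is near (377.8,184.2) and the pad face near (369,235.5). The board is square to the world axes, with the seat near (0.434,-0.143).

```bash
python3 - <<'E'
from h import *
print('handle',at('top1',377.8,184.2,.172),'pad',at('top1',369,235.8,.073),'vtop apex',at('top1',340+147/5,165+515/5,.062))
print('tin',at('top1',543*.7,192*.7,.11))
E
```

```text
handle [ 0.59779238 -0.14153472  0.172     ] pad [ 0.48434747 -0.14011466  0.073     ] vtop apex [ 0.40382741 -0.14372317  0.062     ]
tin [ 0.73717459 -0.16114274  0.11      ]
```

Emit:
apply_moves:
  commands:
    - [[-1,0.087,-0.194,0,0.0168],[-1,0.087,-0.194,0,0.0168],[-1,0.087,-0.194,0,0.0168],[-1,0.087,-0.194,0,0.0168],[-1,0.087,-0.194,0,0.0168],[-1,0.087,-0.194,0,0.0168],[-1,0.087,-0.194,0,0.0168],[-1,0.087,-0.194,0,0.0168],[-1,0,0,0,0],[-1,0,0,0,0]]
  force: 15

```text
t: 1.1
eef_pos: [0.4159, 0.3045, 0.2486]
ee_rot: [-3.141, 0.0, -0.002]
force: [0.4, 0.8, 0.8]
width: 0.0874
gripper_force: 0.0
```

```bash
python3 - <<'E'
from h import *
s=arm.get_state();print(s['eef_pos'],s['ee_rot'])
grab('wrist','w1')
print(proj('w1',[(.415,.3054,.092)]))
E
```

```text
[0.41586875 0.30447019 0.24859984] [-3.14137454e+00  4.48843895e-05 -1.96953261e-03]
[[281.51259641 201.58543989]]
```

View pics/w1.png

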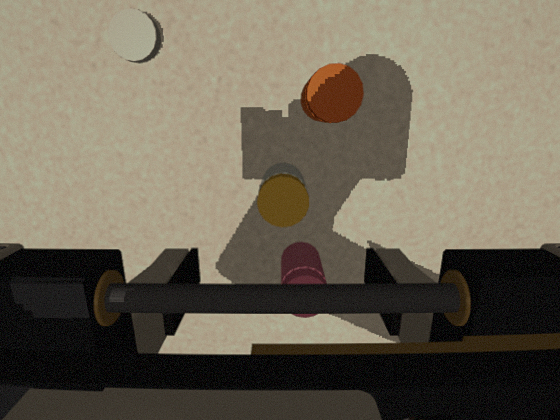

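The wrist picture shows the yellow lid centred at (283,201), where (281.5,201.6) was predicted, so the position is good. Next I go down and grip.

Emit:
apply_moves:
  commands:
    - [[-1,0,0,-0.165,0],[-1,0,0,-0.165,0],[-1,0,0,-0.165,0],[-1,0,0,-0.165,0],[-1,0,0,-0.165,0],[-1,0,0,0,0],[1,0,0,0,0],[1,0,0,0,0],[1,0,0,0,0],[1,0,0,0,0],[1,0,0,0,0],[1,0,0,0,0]]
  force: 15

```text
t: 2.35
eef_pos: [0.4157, 0.3053, 0.0842]
ee_rot: [-3.141, -0.001, 0.0]
force: [-0.5, -2.5, 4.0]
width: 0.0496
gripper_force: 15.0
```

Emit:
apply_moves:
  commands:
    - [[1,0,0,0.15,0],[1,0,0,0.2,0],[1,0,0,0.15,0],[1,0,0,0,0]]

```text
t: 2.75
eef_pos: [0.4171, 0.3072, 0.1879]
ee_rot: [-3.136, -0.005, 0.001]
force: [-1.2, -0.1, -1.7]
width: 0.0497
gripper_force: 14.9
```

Emit:
apply_moves:
  commands:
    - [[1,0.01,-0.1865,0,0],[1,0.01,-0.1865,0,0],[1,0.01,-0.1865,0,0],[1,0.01,-0.1865,0,0],[1,0.01,-0.1865,0,0],[1,0.01,-0.1865,0,0],[1,0.01,-0.1865,0,0],[1,0.01,-0.1865,0,0],[1,0.01,-0.1865,0,0],[1,0.01,-0.1865,0,0],[1,0.01,-0.1865,0,0],[1,0.01,-0.1865,0,0]]

```text
t: 3.95
eef_pos: [0.4388, -0.1437, 0.1829]
ee_rot: [-3.141, 0.001, 0.0]
force: [1.4, 0.7, -2.3]
width: 0.0493
gripper_force: 15.0
```

Emit:
apply_moves:
  commands:
    - [[1,0,0,0,0],[1,0,0,0,0],[1,0,0,0,0]]

```text
t: 4.25
eef_pos: [0.4391, -0.1418, 0.183]
ee_rot: [-3.141, 0.001, 0.0]
force: [0.2, -1.0, -1.2]
width: 0.0495
gripper_force: 14.9
```

Emit:
apply_moves:
  commands:
    - [[1,0,0,-0.12,0],[1,0,0,-0.12,0],[1,0,0,-0.1,0],[1,0,0,-0.06,0],[1,0,0,-0.03,0],[1,0,0,0,0],[1,0,0,0,0]]

```text
t: 4.95
eef_pos: [0.44, -0.1417, 0.0981]
ee_rot: [3.142, -0.001, 0.002]
force: [0.1, -0.5, -1.9]
width: 0.0494
gripper_force: 15.0
```

```bash
python3 - <<'E'
from h import *
grab('side','s2'); a=cv2.imread('pics/s2.png')
cv2.imwrite('pics/s2c.png',cv2.resize(a[190:320,190:350],(800,600*130*160//(160*120)*1 if 0 else 600),interpolation=cv2.INTER_CUBIC))
E
```

```text
(no output)
```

View pics/s2c.png

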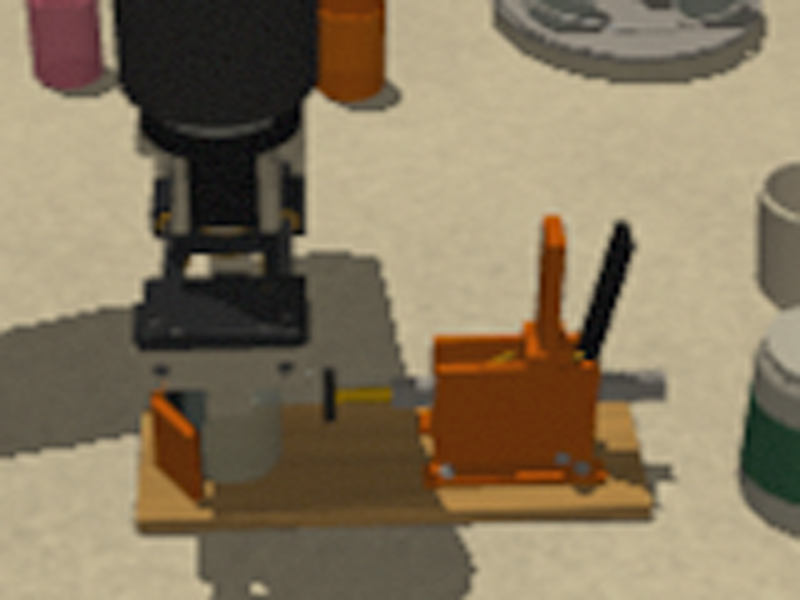

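The side crop shows the jar upright between V-jaw and pad, its foot at (240,475), a millimetre or two above the bed. The fingers clear the pad at (328,395).

Emit:
apply_moves:
  commands:
    - [[1,0,0,-0.008,0],[1,0,0,-0.006,0],[1,0,0,0,0],[1,0,0,0,0]]

```text
t: 5.4
eef_pos: [0.4406, -0.1423, 0.0959]
ee_rot: [3.141, -0.002, 0.001]
force: [-1.0, -1.1, 5.6]
width: 0.0493
gripper_force: 15.0
```

Emit:
apply_moves:
  commands:
    - [[-1,0,0,0,0],[-1,0,0,0,0],[-1,0,0,0,0],[-1,0,0,0,0],[-1,0,0,0,0],[-1,0,0,0.1,0],[-1,0,0,0.15,0],[-1,0,0,0.2,0],[-1,0,0,0.2,0],[-1,0,0,0.05,0]]

```text
t: 6.4
eef_pos: [0.4416, -0.1424, 0.2392]
ee_rot: [3.141, -0.007, 0.001]
force: [0.2, -0.2, -0.6]
width: 0.0876
gripper_force: 0.0
```

Emit:
apply_moves:
  commands:
    - [[-1,0.073,0,0,-0.0455],[-1,0.073,0,0,-0.0455],[-1,0.073,0,0,-0.0455],[-1,0.073,0,0,-0.0455],[-1,0.073,0,0,-0.0455],[-1,0.073,0,0,-0.0455],[-1,0.073,0,0,-0.0455],[-1,0.073,0,0,-0.0455],[-1,0.073,0,0,-0.0455],[-1,0.073,0,0,-0.0455],[-1,0.073,0,0,-0.0455],[-1,0,0,0,0]]

```text
t: 7.6
eef_pos: [0.6011, -0.1421, 0.2335]
ee_rot: [3.14, -0.0, -1.575]
force: [-0.5, 0.6, -0.1]
width: 0.088
gripper_force: 0.0
```

```bash
python3 - <<'E'
from h import *
s=arm.get_state();print(s['eef_pos'],s['ee_rot'],s['width'])
grab('wrist','w3'); grab('side','s3')
W=np.zeros((420,800,3),np.uint8)
w=cv2.imread('pics/w3.png'); W[:,:480]=cv2.resize(w,(480,420)) if 0 else w[:,40:520]
W[:,480:]=cv2.resize(cv2.imread('pics/s3.png')[190:330,210:317],(320,420),interpolation=cv2.INTER_CUBIC)
cv2.imwrite('pics/m3.png',W)
o=(.598,-.142)
for n,c in(('handle',(0,0,.172)),('seat jar lid at x158',(.158,0,.104)),('padtop',(.1135,0,.073))):
    print(n,proj('w3',[(o[0]-c[0],o[1],c[2])])-[40,0],proj('s3',[(o[0]-c[0],o[1],c[2])]))
E
```

```text
[ 0.60112867 -0.14212829  0.23347746] [ 3.14024501e+00 -1.54524321e-04 -1.57495627e+00] 0.08803693392823306
handle [[246.19766709 236.98747937]] [[299.99955127 238.47894159]]
seat jar lid at x158 [[429.18845196 207.51620175]] [[235.71876848 261.23075186]]
padtop [[365.30716115 198.81897008]] [[253.60788241 270.13382107]]
```

View pics/m3.png

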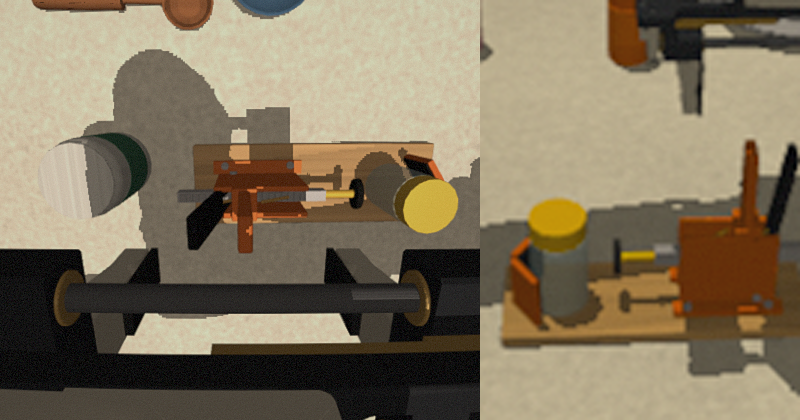

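The wrist part shows the handle top at about (246,240) and the lid at (427,206), both where predicted. In the side part the jar stands upright on the bed, clear of the pad. I now go down over the handle and trigger and pump.

Emit:
apply_moves:
  commands:
    - [[-1,0,0,-0.113,0],[-1,0,0,-0.113,0],[-1,0,0,-0.113,0],[-1,0,0,-0.113,0],[-1,0,0,0,0],[1,0,0,0,0],[1,0,0,0,0],[1,0,0,0,0],[1,0,0,0,0],[1,0,0,0,0],[1,0,0,0,0],[1,0,0,0,0]]
  force: 15

```text
t: 8.9
eef_pos: [0.6008, -0.1421, 0.1448]
ee_rot: [-3.14, -0.0, -1.572]
force: [2.9, 0.2, 3.3]
width: 0.0374
gripper_force: 1.8
```

```bash
cat > see.py <<'E'
import sys
from h import *
f=sys.argv[1]; grab('side',f); b=cv2.imread(f'pics/{f}.png')
h=cv2.cvtColor(b,cv2.COLOR_BGR2HSV)
# stem row band: yellow stem pixels right of pad
c,r=ray(f,0,0)
def xs(u): # x of a pixel on the vertical plane y=-.142
    c,r=ray(f,u,274); return (c+r*((-.142-c[1])/r[1]))[0]
m=cv2.inRange(h,(22,120,40),(36,255,255)); m[:266]=0; m[284:]=0; m[:,:215]=0; m[:,300:]=0
ys,us=np.nonzero(m); 
if len(us): print('stem u',us.min(),us.max()+1,'v',ys.mean(),'clamp x',.598-xs(us.min()),.598-xs(us.max()+1))
m=cv2.inRange(h,(22,120,40),(36,255,255)); m[268:]=0; m[240:268,:215]=0; m[:240]=0; m[:,260:]=0
ys,us=np.nonzero(m); print('lid',us.min(),us.max()+1,ys.min(),ys.max()+1)
s=arm.get_state(); print(s['t'],s['width'],s['gripper_force'],s['eef_pos'],s['force'])
cv2.imwrite(f'pics/{f}c.png',cv2.resize(b[220:310,205:325],(800,600),interpolation=cv2.INTER_CUBIC))
E
python3 see.py p1; python3 - <<'E'
from h import *
E
```

```text
stem u 227 266 v 270.4 clamp x 0.1815709094494341 0.08172540863849631
lid 226 246 256 268
8.95 0.03305204814899229 1.9018133729696274 [ 0.60057635 -0.142155    0.14467041] [ 3.63707064 -0.11786224  2.94746188]
```

View pics/p1c.png

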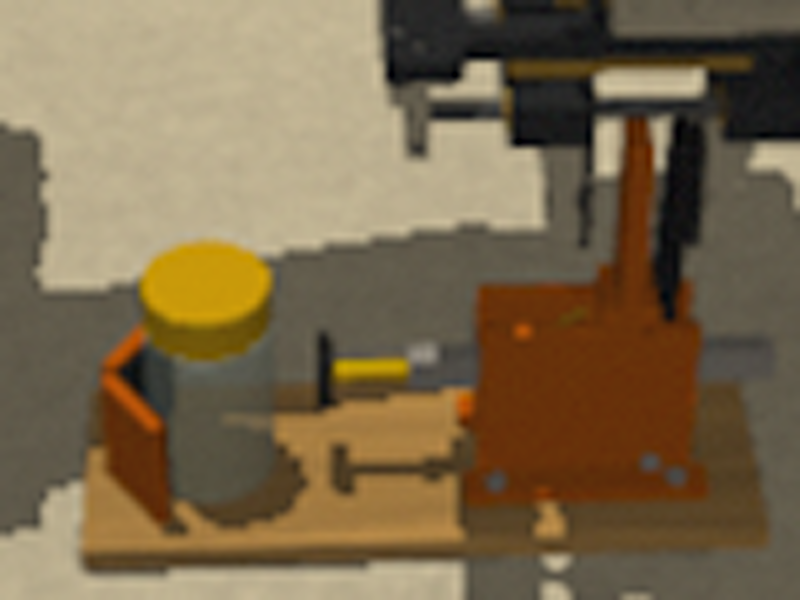

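Mid-squeeze: the right finger is on the trigger, and the left finger at (585,200) hasn't reached the handle yet. The pad at (325,370) is about 17 mm from the jar.

Emit:
apply_moves:
  commands:
    - [[1,0,0,0,0],[1,0,0,0,0],[1,0,0,0,0],[1,0,0,0,0],[1,0,0,0,0]]

```text
t: 9.45
eef_pos: [0.6033, -0.1421, 0.1446]
ee_rot: [-3.136, -0.0, -1.571]
force: [14.1, -1.0, -3.3]
width: 0.0187
gripper_force: 15.0
```

```bash
sed -i 's/m\[:,:215\]=0; m\[:,300:\]=0/m[:,:248]=0; m[:,300:]=0; m[:270]=0/' see.py; python3 see.py p2
```

```text
stem u 253 265 v 275.0833333333333 clamp x 0.11516421979284386 0.08430305787379466
lid 226 246 256 268
9.5 0.018124935522958286 14.969457685947418 [ 0.60329864 -0.1421251   0.14462187] [12.97479187 -1.73156632 -4.0091216 ]
```

```bash
python3 - <<'E'
from h import *
grab('wrist','w4'); w=cv2.imread('pics/w4.png')
o=(.598,-.142)
for c in((.1135,0,.073),(.164,0,.104),(.08,0,.058),(.139,0,.07)): print(c,proj('w4',[(o[0]-c[0],o[1],c[2])]))
E
```

```text
(0.1135, 0, 0.073) [[456.32063507 231.60879559]]
(0.164, 0, 0.104) [[561.85318037 248.6798959 ]]
(0.08, 0, 0.058) [[400.4810754  224.61501317]]
(0.139, 0, 0.07) [[489.77373494 230.0577702 ]]
```

View pics/w4.png

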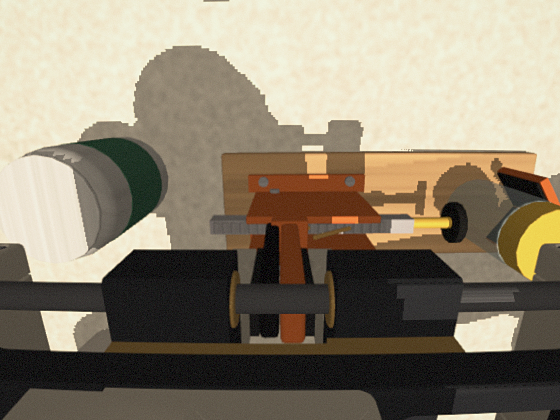

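The squeezed wrist view shows the yellow stem at row 222 from u=413 (rod front) to 445 (pad back), and the pad at 445–467. The jar edge is near 497. I can measure stem length and rod travel from this view by code.

```bash
cat > stem.py <<'E'
import sys
from h import *
f=sys.argv[1]
if len(sys.argv)<3: grab('wrist',f)
w=cv2.imread(f'pics/{f}.png'); h=cv2.cvtColor(w,cv2.COLOR_BGR2HSV)
a,b=[proj(f,[(.598-x,-.142,.058)])[0] for x in(.05,.16)]
m=cv2.inRange(h,(20,130,70),(36,255,255)); v0=int((a[1]+b[1])/2); m[:v0-12]=0; m[v0+10:]=0; m[:,:int(a[0])]=0
n,l,s,c=cv2.connectedComponentsWithStats(m)
X=lambda u,v:1000*(.598-at(f,u,v,.058)[0])
for i in range(1,n):
    if s[i,4]>15:
        v=c[i][1]; r=[np.nonzero(l[k]==i)[0] for k in range(int(v)-1,int(v)+2)]
        u0=np.mean([q.min() for q in r if len(q)]); u1=np.mean([q.max()+1 for q in r if len(q)])
        print('v %.0f u %.1f-%.1f clamp x %.1f-%.1f len %.1f'%(v,u0,u1,X(u0,v),X(u1,v),X(u1,v)-X(u0,v)))
E
python3 stem.py w4 x; python3 stem.py w3 x
```

```text
v 223 u 505.3-560.0 clamp x 158.0-201.0 len 43.0
v 222 u 414.3-452.0 clamp x 89.9-117.7 len 27.8
v 194 u 437.3-496.7 clamp x 151.1-212.2 len 61.1
v 193 u 366.3-394.7 clamp x 80.1-108.2 len 28.1
```

Emit:
apply_moves:
  commands:
    - [[-1,0.005,0,0,0],[-1,0,0,0,0],[-1,0,0,0,0],[-1,0,0,0,0],[-1,0,0,0,0],[-1,0,0,0,0],[-1,0,0,0,0],[-1,0,0,0,0]]

```text
t: 10.35
eef_pos: [0.6009, -0.1422, 0.1443]
ee_rot: [3.141, 0.0, -1.572]
force: [-0.5, 0.2, 0.6]
width: 0.0769
gripper_force: 0.0
```

```bash
python3 stem.py w5
```

```text
v 223 u 500.7-560.0 clamp x 157.8-204.8 len 46.9
v 222 u 410.3-448.0 clamp x 90.0-117.9 len 27.8
```

Pump 1 moved the rod front from 80 to 90 mm, leaving roughly 15 mm from the pad to a seated jar. Now pump 2.

Emit:
apply_moves:
  commands:
    - [[-1,0,0,0,0],[-1,0,0,0,0],[1,0,0,0,0],[1,0,0,0,0],[1,0,0,0,0],[1,0,0,0,0],[1,0,0,0,0],[1,0,0,0,0],[1,0,0,0,0],[1,0,0,0,0],[1,0,0,0,0],[1,0,0,0,0]]

```text
t: 11.6
eef_pos: [0.6034, -0.1422, 0.1448]
ee_rot: [-3.137, -0.0, -1.571]
force: [9.4, -1.5, -2.1]
width: 0.0187
gripper_force: 15.0
```

```bash
python3 stem.py w6; python3 -c "
from h import *
s=arm.get_state();print(s['width'],s['gripper_force'],s['force'],s['eef_pos'])"
```

```text
v 223 u 505.3-560.0 clamp x 158.4-201.4 len 43.1
v 222 u 423.0-459.7 clamp x 96.4-123.6 len 27.2
0.018910102939533956 14.976406842470169 [ 9.70010413 -1.04142487 -0.88194244] [ 0.60339327 -0.1421404   0.14480458]
```

Emit:
apply_moves:
  commands:
    - [[-1,0,0,0,0],[-1,0,0,0,0],[-1,0,0,0,0],[-1,0,0,0,0],[-1,0,0,0,0],[-1,0,0,0,0],[-1,0,0,0,0],[-1,0,0,0,0],[-1,0,0,0,0],[-1,0,0,0,0]]

```text
t: 12.65
eef_pos: [0.601, -0.1422, 0.1444]
ee_rot: [3.141, -0.0, -1.572]
force: [-0.0, -0.5, -0.1]
width: 0.0871
gripper_force: 0.0
```

```bash
python3 stem.py w7
```

```text
v 223 u 500.3-560.0 clamp x 157.5-204.7 len 47.2
v 222 u 419.0-456.0 clamp x 96.3-123.7 len 27.4
```

Emit:
apply_moves:
  commands:
    - [[1,0,0,0,0],[1,0,0,0,0],[1,0,0,0,0],[1,0,0,0,0],[1,0,0,0,0],[1,0,0,0,0],[1,0,0,0,0],[1,0,0,0,0],[1,0,0,0,0],[1,0,0,0,0]]

```text
t: 13.7
eef_pos: [0.6034, -0.1421, 0.1448]
ee_rot: [-3.137, -0.0, -1.571]
force: [11.3, -0.9, -2.4]
width: 0.0187
gripper_force: 15.0
```

```bash
python3 stem.py w8
```

```text
v 223 u 504.7-560.0 clamp x 157.8-201.4 len 43.6
v 222 u 431.0-468.0 clamp x 102.3-129.8 len 27.5
```

Emit:
apply_moves:
  commands:
    - [[-1,0,0,0,0],[-1,0,0,0,0],[-1,0,0,0,0],[-1,0,0,0,0],[-1,0,0,0,0],[-1,0,0,0,0],[-1,0,0,0,0],[-1,0,0,0,0],[-1,0,0,0,0],[-1,0,0,0,0]]

```text
t: 14.75
eef_pos: [0.601, -0.1422, 0.1444]
ee_rot: [3.141, -0.0, -1.572]
force: [-0.4, -0.1, 0.5]
width: 0.0867
gripper_force: 0.0
```

```bash
python3 stem.py w9; python3 see.py p9
```

```text
v 223 u 501.0-560.0 clamp x 158.0-204.7 len 46.7
v 222 u 427.3-464.0 clamp x 102.4-129.7 len 27.3
stem u 248 261 v 275.02777777777777 clamp x 0.12798407890288743 0.0946046497362606
lid 226 246 256 268
14.85 0.08704378272541259 0.0 [ 0.60109573 -0.14218701  0.14438157] [-0.39329762  0.21730328 -0.24351386]
```

View pics/p9c.png

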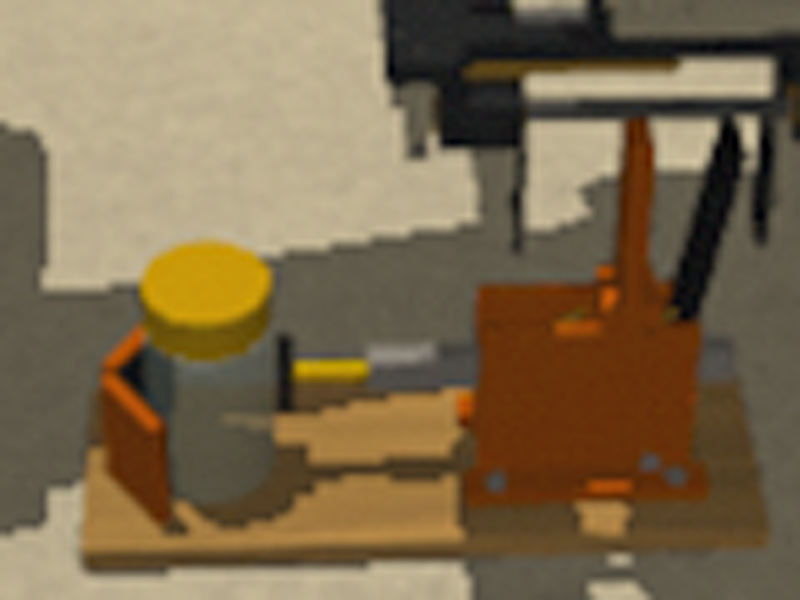

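After three pumps, the pad at (284,372) is about 2 mm off the jar at (274,372), and the trigger springs fully back. Now pump 4.

Emit:
apply_moves:
  commands:
    - [[1,0,0,0,0],[1,0,0,0,0],[1,0,0,0,0],[1,0,0,0,0],[1,0,0,0,0],[1,0,0,0,0],[1,0,0,0,0],[1,0,0,0,0],[1,0,0,0,0],[1,0,0,0,0],[1,0,0,0,0]]

```text
t: 15.95
eef_pos: [0.6034, -0.1422, 0.145]
ee_rot: [-3.137, -0.0, -1.571]
force: [10.2, -1.1, 0.1]
width: 0.0191
gripper_force: 15.0
```

```bash
python3 stem.py w10;python3 see.py p10
```

```text
v 223 u 509.0-560.0 clamp x 161.3-201.6 len 40.3
v 222 u 439.3-473.0 clamp x 108.5-133.6 len 25.1
stem u 248 258 v 275.125 clamp x 0.12798407890288743 0.1023213357873829
lid 225 244 256 268
16.05 0.018945235821552654 14.981991201639175 [ 0.60341621 -0.1421734   0.14501358] [10.14124297 -1.1474991   0.37230946]
```

Pump 4 seated the jar: the lid moved 3.5 mm and the spring is compressed about 2.3 mm. One more pump should give about 8 mm, and I'll hold it there.

Emit:
apply_moves:
  commands:
    - [[-1,0,0,0,0],[-1,0,0,0,0],[-1,0,0,0,0],[-1,0,0,0,0],[-1,0,0,0,0],[-1,0,0,0,0],[-1,0,0,0,0],[-1,0,0,0,0],[-1,0,0,0,0],[-1,0,0,0,0]]

```text
t: 17.05
eef_pos: [0.601, -0.1422, 0.1444]
ee_rot: [3.141, -0.0, -1.572]
force: [-0.3, -0.4, 0.6]
width: 0.0871
gripper_force: 0.0
```

```bash
python3 stem.py w11
```

```text
v 223 u 505.3-560.0 clamp x 161.4-204.7 len 43.3
v 222 u 435.3-469.7 clamp x 108.3-134.0 len 25.7
```

Emit:
apply_moves:
  commands:
    - [[1,0,0,0,0],[1,0,0,0,0],[1,0,0,0,0],[1,0,0,0,0],[1,0,0,0,0],[1,0,0,0,0],[1,0,0,0,0],[1,0,0,0,0],[1,0,0,0,0],[1,0,0,0,0],[1,0,0,0,0],[1,0,0,0,0]]
  force: 18

```text
t: 18.3
eef_pos: [0.6035, -0.1422, 0.1456]
ee_rot: [-3.137, -0.0, -1.571]
force: [7.6, -1.1, 3.4]
width: 0.0188
gripper_force: 18.0
```

```bash
python3 stem.py w12;python3 see.py p12
```

```text
v 223 u 509.0-560.0 clamp x 161.6-202.0 len 40.4
v 222 u 446.0-473.3 clamp x 113.6-134.1 len 20.5
stem u 248 256 v 275.15384615384613 clamp x 0.12798407890288743 0.10746123759319659
lid 224 244 256 268
18.4 0.019117723651651368 17.995560318231583 [ 0.60345798 -0.14225528  0.14561617] [ 7.64131386 -0.570268    3.41528178]
```

View pics/p12c.png

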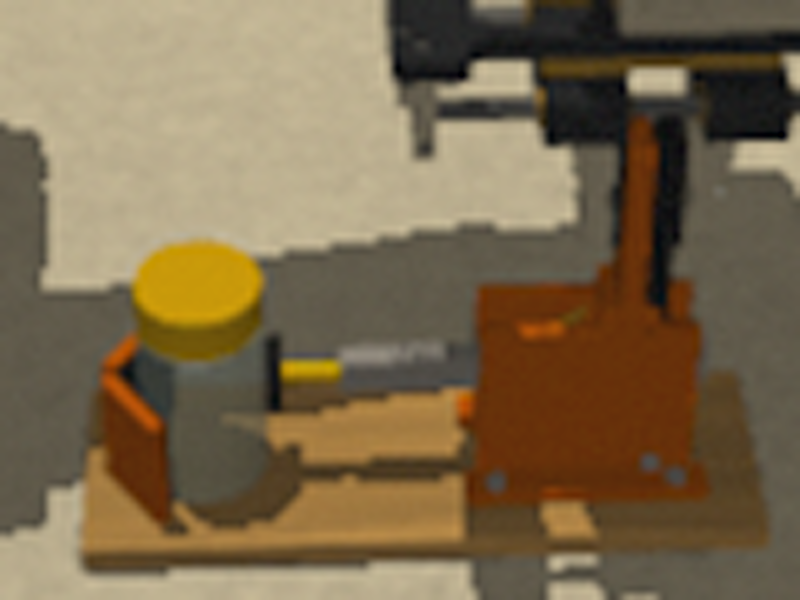

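The pad at (272,372) presses the upright jar into the V-jaw. The stem is about 7 mm compressed, and the trigger is squeezed home against the handle.

```bash
python3 -c "
from station import arm
print(arm.job_done())"
```

```text
the job is handed in; nothing more can be done
None
```

The glass jar stands upright, clamped in the V-jaw after five pumps with the pad spring compressed about 7 mm, and the trigger was still squeezed in the gripper when I handed the job in at about 18 s; the hand-in returned no verdict.

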